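# Reset the print cabinet's humidity keeper

### The job

The humidity keeper on top of the paulownia cabinet has locked out. First flip its toggle switch right over to the off side, away from the cabinet's door front; then draw the square-handled stylus out of the tool rack, reach its steel pin straight down through the round hole in the keeper's top and press the recessed reset button all the way down. Finish while still gripping the stylus upright and holding the button down with it; do not let go, and leave the cedar door, the gouge in the rack, the cherry block, the brush rest and the whetstone where they are.

Things in the scene. Friction and masses are not known exactly. Their poses are not given: they have to be found in the camera images.
- cabinet: fixed pale paulownia cabinet, 180 (x) x 360 (y) x 120 mm high, with a white keeper housing 90 (x) x 240 (y) x 35 mm centred on its top, so the housing's top face is 155 mm above the table. Origin: centre of the cabinet's underside; z up; -x is the door front (towards the robot), +x the back, y along the width. The housing's top carries the hole at its -y end, black vent slots in the middle and the toggle at its +y end.
- reset_hole (a point): centre of the mouth of the round vertical hole, 16 mm across, in the housing's top face (70 mm to -y of the cabinet's middle). The button's face lies 18 mm below the mouth. Axes as the cabinet's.
- reset_button (a joint): recessed spring button, 13.6 mm across, at the bottom of the hole: 0 m up, 0.006 m fully down at a firm stop; it starts to move at 2 N and is fully down at 5 N, and springs back when let go
- toggle_ball (a point): centre of the 22 mm steel ball on the end of the toggle lever, an 8 mm rod. The ball's centre is 65 mm from the pivot, which lies 2 mm above the housing's top face, 70 mm to +y of the cabinet's middle. In the on position the ball is 31 mm on the door side (-x) of the pivot, 59 mm above the housing's top face.
- toggle (a joint): angle of the toggle about the cabinet's y axis: 0 rad = on, leaning 0.5 rad to the door side (cabinet -x); 0.5 upright; 1.0 = off, leaning 0.5 rad to the back (cabinet +x). It needs less than 2 N at the ball; past upright it falls by its own weight to the stop it leans towards and stays there.
- rack: fixed wooden tool rack, 60 (x) x 170 (y) x 55 mm high, with two vertical 11 mm holes on its long (y) midline, 40 mm either side of its centre. One holds the stylus, the other the gouge; which is which varies. Origin: centre of its underside, z up.
- stylus_mid (a point): centre of the stylus's square bamboo handle, 16 x 16 x 90 mm (35 to 70 g in all). The stylus stands upright: the handle's foot rests on the rack's top and a steel pin, 7 mm thick and 45 mm long, hangs from it into the rack's hole. This point is 45 mm above the handle's foot and 90 mm above the pin's tip. z runs up along the handle; x and y are square to the handle's faces and start parallel to the rack's axes.
- stylus_tip (a point): the lower end of the stylus's steel pin, 90 mm below the handle's centre
- gouge_mid (a point): the gouge in the other hole of the rack, to be left: round cherry handle 72 mm tall with a mushroom head 32 mm across; this point is half-way up the handle
- cedar_door (a joint): how far the cabinet's sliding cedar door stands open (m), about a finger's width; to be left
- door_mid (a point): middle of the cedar door's outer face, on the cabinet's front; moves with the door
- cherry_block: loose half-carved cherry block, 100 (x) x 150 (y) x 24 mm; origin at the centre of its underside; to be left
- brush_rest: loose round celadon brush rest, 72 mm across, 20 mm high; origin at the centre of its underside; to be left
- whetstone: loose dark grey whetstone, 65 (x) x 200 (y) x 28 mm; origin at the centre of its underside; to be left
Not all that is in view belongs to the job. There is more than one size of the part that bears stylus_mid; the job needs the smaller. Several things have the shape of the rack; the one meant has the colours described above.

How it is judged:
By the outcome, as a careful person would: the job done as asked, in the order asked, and still so for the second after the job is handed in, while the arm keeps its last pose, push and grip.
It also fails if it takes over 54 s, if anything falls off the work surface, if the arm or the gripper's body presses on something with over 40 N, if the wrist force passes 120 N, or if a joint passes its speed limit or range.

### The arm

A 6-joint arm with a two-finger parallel gripper is mounted at the origin on the work surface. World frame = base frame: x ahead of the robot, y to its left, z up, the work surface at z = 0. Lengths are in m, angles in degrees, forces in N, time in s.
With the tool pointing down it reaches from about 0.35 to 0.875 m from the base axis. Payload 4.2 kg.
Tool frame: the origin (TCP) lies midway between the tips of the shut fingers; the grasp point (between the pads) lies 19 mm behind it; z points along the fingers, y is the direction in which the jaws open and shut (so a half turn about z gives the same grasp; the last joint's range is limited). The gripper opens to 87 mm and grips with 3 to 60 N. Pads are 19 mm wide; open, the fingers measure 117 mm over their backs; the gripper's body (75 mm by 190 mm) begins 51 mm behind the grasp point.
Start: joints at [-52.506, 22.042, 0.453, 0, -68.411, -14.817], TCP at [0.241, -0.577, 0.223] pointing down, gripper open.
Joint ranges: [-179.83, 179.83], [-69.29, 118.12], [-61.27, 80.66], [-181.25, 117.63], [-171.15, -9.14], [-177.46, 177.46]. Speed limits (degrees/s): [159.86, 159.86, 180, 180, 180, 180].

### API

Orientations are given as a 3x3 rotation matrix whose columns are the frame's x, y, z axes.
In Python, from station import r gives the robot as it stands.
- The arm moves only by the tool play_rows, never from a script. Its argument "commands" is a list that holds one entry, the list of rows, each a list of 7 numbers: the shift along the world's x, y, z in m, then the turn, a rotation vector about the world's x, y, z in rad, then the closure, from 0 (fully open) to 1 (shut). A call has 1 to 5 rows; each row is the pose to reach, as a shift and turn from the pose commanded when the call began; what a row does not reach only later rows make up. A row lasts 1/10 s, in which the tool goes at most 50 mm and 8.59 degrees, less where a joint would pass 70% of its speed; a pose out of reach is approached as far as the arm can. A call with a gripper value outside its range is refused whole. The fingers move at their own pace and stop on an object; the grip force is fixed at half the most. Time passes only in rows, so rows that repeat a pose let the fingers close. It gives the time, the measured TCP pose, the force and the opening at its end, in the units of the state.
- r.sense(): the state, without advancing time (a new reading comes with each control period).
- r.capture(name): name is "scene" or "top" or "wrist"; returns a dict with "image" (400x640x3 uint8, red, green, blue), "range_z" (400x640 float32, m along the optical axis (not along the pixel's ray), 0 where there is no reading), "intrinsics" (3x3 intrinsics, pixels), "extrinsics" (4x4, takes a point from camera to world coordinates); the wrist camera has in their place "mount" (4x4, takes a point from camera to tool coordinates, whose origin is the TCP and whose axes are the flange's). Camera axes: x right, y up, looking along -z (the intrinsics and any distortion apply to the point x, -y, -z); pixel columns grow to the right and rows downward; lengths in m; the calibration is good to about 2 mm. The wrist camera is an equidistant fisheye: a pixel r from the principal point sees the ray r / f radians off the axis. A picture is of the moment at which its call begins: read the wrist's pose just before it.
- r.finish_job(): hands the job in, once; it reports no verdict.
The state is a dict: "time_s": time; "joints": joint angles; "joint_velocities": joint speeds; "effort": joint torques, N m; "tcp_pos": TCP position; "ee_rot": TCP orientation; "wrist_force": force on the tool from outside, world axes, zero at the start; "moment": the same for the moment, N m; "gripper_width": opening from 0.0 (shut) to 1.0 (fully open).
Only numpy, scipy, OpenCV 4.12 (cv2) and the standard library are available. Lean on these libraries where they do the work, as an engineer would, in place of code of your own. Each camera call takes 0.05 s, during which the arm holds its last target. There are 200 camera calls.

## Working session

There is one attempt and no reset: what is moved stays moved. The work goes in short steps, Python scripts to look and compute and a tool call to move; the robot and the scene stay as the last step left them, time stands still between calls to the robot, and variables do not carry over. Pictures are saved under pics/ and viewed, about 8 in all and at most 12, crops included, and the job is handed in when it is done.

Besides the shell and the picture viewer there is one more tool, called after "Request:" as name(argument=value, ...) on one line, values as JSON. play_rows: Moves the arm, as the interface text tells. Its arguments: {"type":"object","properties":{"commands":{"type":"array","items":{"type":"array","items":{"type":"array","items":{"type":"number"}}}}},"required":["commands"]}

```bash
mkdir -p pics; ls
cat > h.py <<'E'
import numpy as np, cv2
from station import r
def world(c):
    K=c["intrinsics"];d=c["range_z"];v,u=np.mgrid[0:400,0:640]
    p=np.stack([(u-K[0,2])/K[0,0]*d,-(v-K[1,2])/K[1,1]*d,-d],-1)
    E=c["extrinsics"];return p@E[:3,:3].T+E[:3,3]
E
python3 - <<'E'
from h import *
a=r.capture("scene");b=r.capture("top")
for n,c in(("scene",a),("top",b)):
    cv2.imwrite(f"pics/{n}0.png",c["image"][...,::-1]);np.savez(f"{n}0.npz",**c)
    print(c["intrinsics"].round(1).tolist(),c["extrinsics"].round(3).tolist(),[k for k in c])
s=r.sense();print(s)
E
```

```text
pics
[[364.1, 0.0, 319.7], [0.0, 364.1, 200.9], [0.0, 0.0, 1.0]] [[-0.139, -0.569, 0.81, 1.271], [0.99, -0.083, 0.112, 0.067], [0.003, 0.818, 0.575, 0.667], [0.0, 0.0, 0.0, 1.0]] ['image', 'range_z', 'intrinsics', 'extrinsics']
[[444.2, 0.0, 315.2], [0.0, 444.2, 195.5], [0.0, 0.0, 1.0]] [[-0.008, 0.994, -0.106, 0.428], [-1.0, -0.01, -0.012, -0.029], [-0.013, 0.106, 0.994, 1.315], [0.0, 0.0, 0.0, 1.0]] ['image', 'range_z', 'intrinsics', 'extrinsics']
{'time_s': 0.1, 'joints': array([-5.25053402e+01,  2.20887649e+01,  3.88102910e-01, -2.41959282e-02,
       -6.84112105e+01, -1.48153732e+01]), 'joint_velocities': array([ 0.04660206, -0.13684805,  0.25161646,  0.16695669,  0.0522875 ,
        0.01185662]), 'effort': array([-3.36282146e-04, -3.91690207e+01,  1.87934715e+01,  4.23190311e+00,
        1.34762100e-02, -7.67029269e-05]), 'tcp_pos': array([ 0.24077894, -0.57618416,  0.22154989]), 'ee_rot': array([[-9.22737536e-01, -3.85427906e-01, -8.76917693e-04],
       [-3.85428885e-01,  9.22735811e-01,  1.78815744e-03],
       [ 1.19957580e-04,  1.98798940e-03, -9.99998017e-01]]), 'wrist_force': array([0.99032329, 0.03254107, 0.08768319]), 'moment': array([ 0.00451822,  0.01228632, -0.0050442 ]), 'gripper_width': 1.003251891424404}
```

View pics/scene0.png

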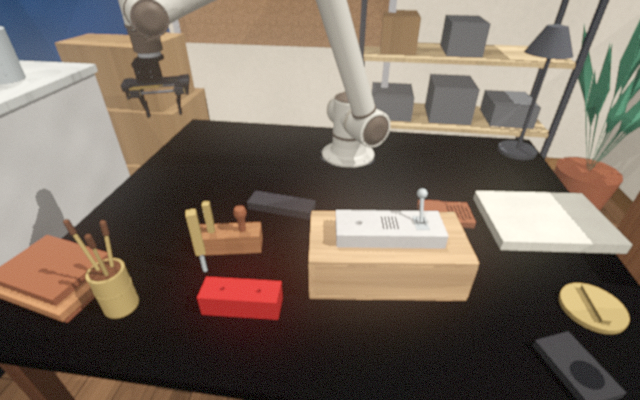

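View pics/top0.png

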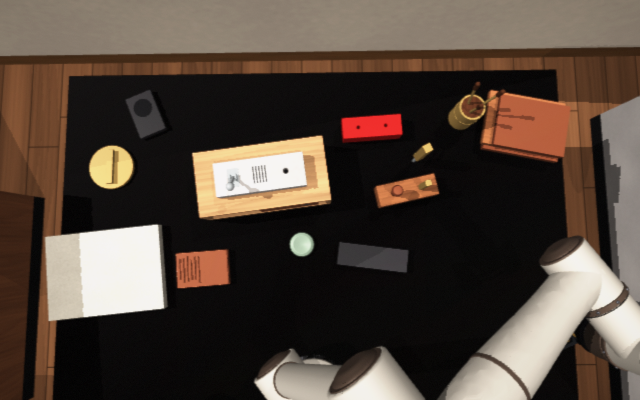

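Scene view: keeper with its hole at about (360,222), toggle ball (422,192); wooden rack (228,238) with the gouge (240,213) and the small stylus (208,215); a bigger stylus stands at (195,235). Top view: housing around (260,175), hole (286,170), ball near (231,180), stylus in the rack (428,184), gouge (397,190).

```bash
cat >> h.py <<'E'
def ray(c,u,v,z):
    K=c["intrinsics"];E=c["extrinsics"]
    d=E[:3,:3]@np.array([(u-K[0,2])/K[0,0],-(v-K[1,2])/K[1,1],-1.]);o=E[:3,3]
    return o+d*(z-o[2])/d[2]
E
python3 - <<'E'
from h import *
b=dict(np.load("top0.npz"));a=dict(np.load("scene0.npz"));im=b["image"].astype(int);W=world(b)
def rect(m,z,n):
    c=max(cv2.findContours(m.astype(np.uint8),0,2)[0],key=cv2.contourArea).reshape(-1,2)
    p=np.array([ray(b,u,v,z)[:2] for u,v in c]);q=cv2.minAreaRect((p*1000).astype(np.float32));print(n,q, len(c))
z=W[...,2]
print("z housing",np.median(z[165:185,290:300]),"rack",np.median(z[188:194,408:415]))
win=np.zeros(z.shape,bool);win[125:230,180:340]=1
rect(win&(z>.145)&(z<.165),.155,"housing")
rect(win&(z>.105)&(z<.165),.12,"cab")
w2=np.zeros(z.shape,bool);w2[165:215,365:450]=1
rect(w2&(z>.04),.055,"rack")
rect(w2&(z>.04)&(z<.07),.055,"racktop")
for lo,hi,nm in((.125,.16,"stylus top"),):
    m=w2&(z>lo)&(z<hi); print(nm,m.sum(),W[m].mean(0),z[m].max())
    if m.sum()>3: rect(m,.145,nm)
m=w2&(z>.1)&(z<.14);print("gouge",m.sum(),W[m].mean(0),z[m].max())
g=im.sum(2);m=(g<200);m[:160]=0;m[182:]=0;m[:,:277]=0;m[:,296:]=0
v,u=np.nonzero(m);print("hole",len(v),u.mean(),v.mean(),ray(b,u.mean(),v.mean(),.155))
m=win&(z>.19);print("ball",m.sum(),W[m].mean(0),z[m].max())
Wa=world(a);m=np.zeros(z.shape,bool);m[180:215,410:435]=1;m&=Wa[...,2]>.195;print("ball scene",m.sum(),Wa[m].mean(0),Wa[m][:,2].max())
# big stylus
m=np.zeros(z.shape,bool);m[135:170,405:440]=1;m&=z>.03;print("big",m.sum(),W[m].mean(0),z[m].max(),z[m].min())
m=np.zeros(z.shape,bool);m[195:225,196:220]=1;m&=(Wa[...,2]>.06);m&=a["image"][...,0]>120
vv,uu=np.nonzero(m);print(len(vv),Wa[m].mean(0),Wa[m][:,2].max())
i=b["image"][110:270,190:450];cv2.imwrite("pics/topc.png",cv2.resize(i,None,fx=3,fy=3,interpolation=2)[...,::-1])
E
```

```text
z housing 0.15388162070246092 rack 0.053827948178356566
housing ((609.5501708984375, 132.70469665527344), (91.47754669189453, 239.9687042236328), 7.33355712890625) 70
cab ((609.6658325195312, 132.5191650390625), (180.45187377929688, 359.05712890625), 7.221594333648682) 104
rack ((575.7514038085938, -275.58660888671875), (60.39727020263672, 173.956298828125), 12.028792381286621) 71
racktop ((575.5538940429688, -274.6598205566406), (60.39727020263672, 172.0611114501953), 12.028792381286621) 71
stylus top 79 [ 0.57784811 -0.28104089  0.1357082 ] 0.148829266425331
stylus top ((583.433837890625, -312.4385986328125), (16.090547561645508, 19.352420806884766), 13.529914855957031) 13
gouge 132 [ 0.57002361 -0.2506848   0.1220857 ] 0.13971468221180183
hole 12 285.5 170.5 [0.61848435 0.0636156  0.155     ]
ball 138 [0.49717029 0.08095385 0.78285165] 1.3150877472904017
ball scene 109 [0.60363684 0.19358192 0.23106411] 0.6666706951629023
big 188 [ 0.66436103 -0.29943199  0.15614231] 1.3150877472904017 0.03143932532461724
212 [ 0.5974964  -0.31006183  0.1219381 ] 0.17352291872190412
```

View pics/topc.png

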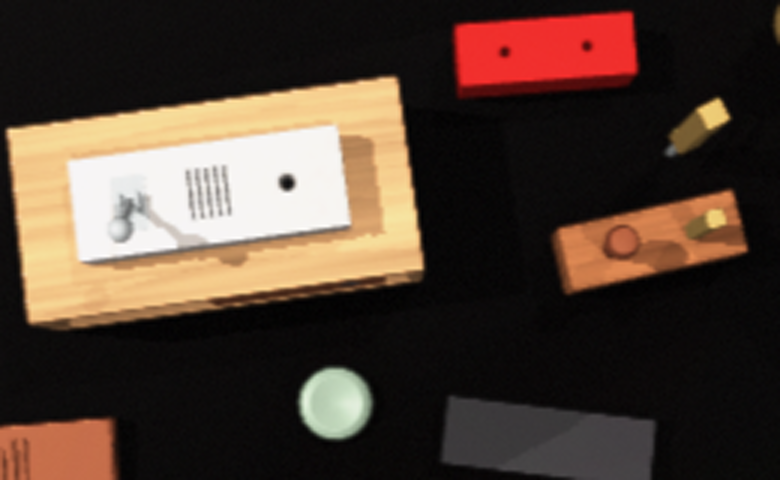

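Estimates agree with the given sizes: cabinet yaw is 7.3°, rack yaw 12°, and the hole is where the cabinet model puts it. Top crop: hole (287,182), ball (120,230), stylus head (713,218). I'll go to the toggle with shut fingers.

Request:
play_rows(commands=[[[0.016,0.045,0.004,0,0,-0.0534,1],[0.032,0.09,0.008,0,0,-0.1068,1],[0.048,0.135,0.012,0,0,-0.16,1],[0.064,0.18,0.016,0,0,-0.2136,1],[0.08,0.225,0.02,0,0,-0.267,1]]])

```text
time_s: 0.6
tcp_pos: [0.321, -0.3498, 0.2423]
ee_rot: [[-0.992, -0.126, -0.0], [-0.126, 0.992, 0.0], [0.0, 0.001, -1.0]]
wrist_force: [1.6, -0.2, -0.1]
gripper_width: 0.63
```

Request:
play_rows(commands=[[[0.016,0.045,0.004,0,0,0,1],[0.032,0.09,0.008,0,0,0,1],[0.048,0.135,0.012,0,0,0,1],[0.064,0.18,0.016,0,0,0,1],[0.08,0.225,0.02,0,0,0,1]]])

```text
time_s: 1.1
tcp_pos: [0.4009, -0.1247, 0.2627]
ee_rot: [[-0.992, -0.129, 0.0], [-0.129, 0.992, 0.0], [-0.0, 0.0, -1.0]]
wrist_force: [1.6, -0.2, 0.1]
gripper_width: 0.172
```

Request:
play_rows(commands=[[[0.016,0.045,0.004,0,0,0,1],[0.032,0.09,0.008,0,0,0,1],[0.048,0.135,0.012,0,0,0,1],[0.064,0.18,0.016,0,0,0,1],[0.08,0.225,0.02,0,0,0,1]]])

```text
time_s: 1.6
tcp_pos: [0.4809, 0.1003, 0.2826]
ee_rot: [[-0.992, -0.129, -0.0], [-0.129, 0.992, -0.0], [0.0, 0.0, -1.0]]
wrist_force: [1.3, -0.5, -0.6]
gripper_width: 0.005
```

Request:
play_rows(commands=[[[0.015,0.045,0,0,0,0,1],[0.029,0.091,0,0,0,0,1],[0.029,0.091,0,0,0,0,1],[0.029,0.091,0,0,0,0,1]]])

```text
time_s: 2.0
tcp_pos: [0.5097, 0.1902, 0.2814]
ee_rot: [[-0.992, -0.13, -0.002], [-0.13, 0.992, -0.001], [0.002, -0.001, -1.0]]
wrist_force: [0.2, -0.3, -0.7]
gripper_width: 0.003
```

Request:
play_rows(commands=[[[0,0,-0.04,0,0,0,1],[0,0,-0.08,0,0,0,1],[0,0,-0.08,0,0,0,1]]])

```text
time_s: 2.3
tcp_pos: [0.5061, 0.1862, 0.1974]
ee_rot: [[-0.992, -0.126, -0.011], [-0.126, 0.992, -0.006], [0.012, -0.004, -1.0]]
wrist_force: [-0.5, -0.2, -0.0]
gripper_width: 0.006
```

Request:
play_rows(commands=[[[0.015,0.002,0,0,0,0,1],[0.03,0.004,0,0,0,0,1],[0.045,0.006,0,0,0,0,1],[0.055,0.007,0,0,0,0,1],[0.065,0.008,0,0,0,0,1]]])

```text
time_s: 2.8
tcp_pos: [0.5759, 0.1969, 0.2042]
ee_rot: [[-0.992, -0.128, 0.002], [-0.128, 0.992, 0.001], [-0.002, 0.001, -1.0]]
wrist_force: [0.3, -0.6, 0.9]
gripper_width: 0.005
```

Request:
play_rows(commands=[[[0.009,0.001,0,0,0,0,1],[0.018,0.002,0,0,0,0,1],[0.027,0.003,0,0,0,0,1],[0.033,0.004,0,0,0,0,1],[0.033,0.004,0,0,0,0,1]]])

```text
time_s: 3.3
tcp_pos: [0.6086, 0.2014, 0.2021]
ee_rot: [[-0.992, -0.128, -0.0], [-0.128, 0.992, -0.0], [0.0, -0.0, -1.0]]
wrist_force: [-0.4, 0.1, -0.5]
gripper_width: 0.004
```

Run:
```python
from h import *
a=r.capture("scene");cv2.imwrite("pics/s1.png",cv2.resize(a["image"][130:310,170:490],None,fx=2.5,fy=2.5)[...,::-1])
```

```text
(no output)
```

View pics/s1.png

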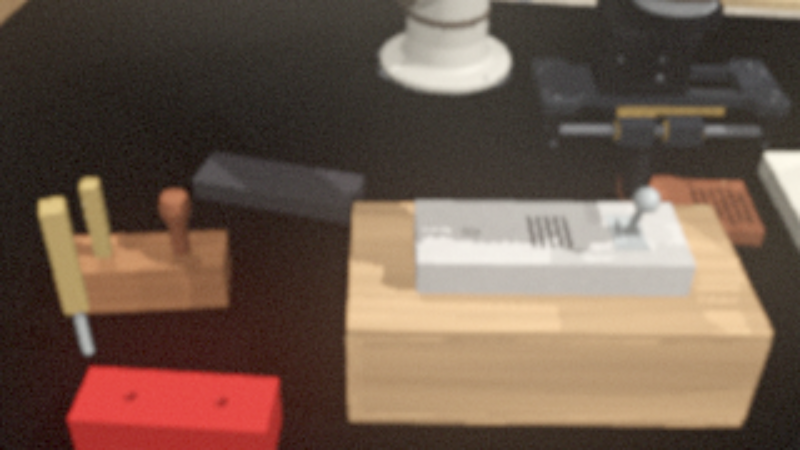

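The toggle leans to the back stop (ball at (648,198) in the crop); the rack and the other things are untouched. Next I retract and go over the stylus with partly open fingers.

Request:
play_rows(commands=[[[-0.02,-0.002,0.01,0,0,0,1],[-0.03,-0.004,0.05,0,0,0,1],[-0.03,-0.024,0.09,0,0,0,0.45],[-0.03,-0.071,0.1,0,0,0,0.45],[-0.03,-0.12,0.1,0,0,0,0.45]]])

```text
time_s: 3.85
tcp_pos: [0.5784, 0.0812, 0.3058]
ee_rot: [[-0.991, -0.131, 0.006], [-0.131, 0.991, 0.002], [-0.006, 0.001, -1.0]]
wrist_force: [0.0, 0.0, -1.0]
gripper_width: 0.197
```

Request:
play_rows(commands=[[[0,-0.049,0,0,0,0.02,0.45],[0,-0.098,0,0,0,0.04,0.45],[0,-0.147,0,0,0,0.06,0.45],[0,-0.196,0,0,0,0.08,0.45],[0,-0.245,0,0,0,0.082,0.45]]])

```text
time_s: 4.35
tcp_pos: [0.5773, -0.1653, 0.3029]
ee_rot: [[-0.978, -0.21, 0.0], [-0.21, 0.978, 0.0], [-0.0, 0.0, -1.0]]
wrist_force: [0.7, 0.3, -0.5]
gripper_width: 0.537
```

Request:
play_rows(commands=[[[0,-0.049,0,0,0,0,0.45],[0.003,-0.098,-0.02,0,0,0,0.45],[0.005,-0.147,-0.04,0,0,0,0.45],[0.005,-0.15,-0.05,0,0,0,0.45],[0.005,-0.15,-0.05,0,0,0,0.45]]])

```text
time_s: 4.85
tcp_pos: [0.5813, -0.3145, 0.2494]
ee_rot: [[-0.978, -0.206, -0.005], [-0.206, 0.978, 0.002], [0.005, 0.003, -1.0]]
wrist_force: [-1.3, 0.5, 0.1]
gripper_width: 0.549
```

Run:
```python
from h import *
t=r.capture("top");a=dict(np.load("scene0.npz"));b=dict(np.load("top0.npz"))
def o(c,u,v):
    p=ray(c,u,v,0);q=c["extrinsics"][:3,3];return q,(p-q)/np.linalg.norm(p-q)
o1,d1=o(a,191,210);o2,d2=o(b,428,147)
s=np.linalg.lstsq(np.c_[d1,-d2],o2-o1,rcond=None)[0];print("big head",o1+s[0]*d1,o2+s[1]*d2)
print("tip at z0",ray(a,206,271,0))
s=r.sense();w=r.capture("wrist");print(s["tcp_pos"],s["gripper_width"],w["intrinsics"].tolist(),w["mount"].round(4).tolist(),w.get("distortion"))
np.savez("w1.npz",pos=s["tcp_pos"],R=s["ee_rot"],**w);cv2.imwrite("pics/w1.png",w["image"][...,::-1])
```

```text
big head [ 0.66966895 -0.30382997  0.18608969] [ 0.67056097 -0.30632053  0.18689435]
tip at z0 [ 0.67392551 -0.3017452   0.        ]
[ 0.58223102 -0.31359431  0.25143666] 0.5507469215992832 [[309.70691628693146, 0.0, 325.09139306349664], [0.0, 309.70691628693146, 201.70353287061218], [0.0, 0.0, 1.0]] [[-0.001, 0.9602, 0.2794, 0.0772], [1.0, 0.0006, 0.0015, -0.0], [0.0012, 0.2794, -0.9602, -0.1616], [0.0, 0.0, 0.0, 1.0]] None
```

View pics/w1.png

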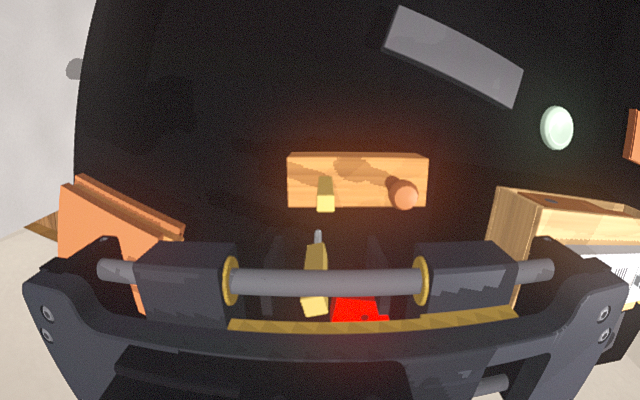

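Wrist view: the small stylus handle is at (326,193), the gouge at (402,193), the big stylus at (315,280).

```bash
cat >> h.py <<'E'
def wproj(w,P):
    M=w["mount"];p=(np.atleast_2d(P)-w["pos"])@w["R"];p=(p-M[:3,3])@M[:3,:3]
    x,y,z=p[:,0],-p[:,1],-p[:,2];h=np.hypot(x,y);th=np.arctan2(h,z);K=w["intrinsics"]
    return np.c_[K[0,2]+K[0,0]*th*x/h,K[1,2]+K[1,1]*th*y/h]
def wray(w,u,v,zz):
    K=w["intrinsics"];a=(u-K[0,2])/K[0,0];b=(v-K[1,2])/K[1,1];t=np.hypot(a,b)
    d=np.array([np.sin(t)*a/t,-np.sin(t)*b/t,-np.cos(t)])
    M=w["mount"];o=w["R"]@M[:3,3]+w["pos"];d=w["R"]@M[:3,:3]@d;return o+d*(zz-o[2])/d[2]
E
python3 - <<'E'
from h import *
w=dict(np.load("w1.npz"))
print(wproj(w,[[.5836,-.313,.145],[.5836,-.313,.055],[.5673,-.2356,.13]]))
h=cv2.cvtColor(w["image"],cv2.COLOR_RGB2HSV)
for y in range(172,216,3): print(y,[tuple(h[y,x].tolist()) for x in range(312,342,4)])
for y in range(180,205,6):
  pass
i=w["image"][140:225,280:440];cv2.imwrite("pics/w1c.png",cv2.resize(i,None,fx=5,fy=5,interpolation=2)[...,::-1])
E
```

```text
[[325.73422313 202.6664631 ]
 [325.56927014 181.35724418]
 [407.08422475 198.42125003]]
172 [(15, 155, 212), (14, 146, 215), (14, 150, 213), (15, 138, 249), (15, 137, 248), (15, 137, 248), (15, 147, 227), (15, 153, 206)]
175 [(15, 147, 218), (14, 146, 220), (15, 149, 207), (16, 154, 199), (14, 146, 212), (15, 139, 253), (15, 139, 245), (13, 149, 200)]
178 [(14, 145, 224), (15, 149, 226), (20, 142, 172), (20, 143, 177), (19, 135, 177), (17, 143, 230), (16, 132, 255), (16, 134, 255)]
181 [(15, 148, 223), (14, 141, 225), (20, 145, 176), (19, 149, 178), (20, 137, 180), (17, 138, 213), (16, 144, 255), (15, 143, 255)]
184 [(14, 146, 216), (15, 150, 217), (20, 148, 176), (20, 145, 178), (20, 143, 178), (18, 139, 194), (15, 139, 254), (16, 141, 255)]
187 [(16, 133, 255), (15, 141, 248), (20, 145, 176), (20, 143, 177), (20, 145, 176), (19, 142, 189), (16, 147, 244), (16, 141, 255)]
190 [(17, 126, 255), (17, 136, 255), (19, 140, 177), (20, 135, 178), (19, 144, 174), (18, 142, 181), (15, 140, 253), (17, 130, 255)]
193 [(16, 140, 254), (16, 147, 249), (18, 140, 175), (20, 149, 174), (19, 138, 17
[... 255 characters left out ...]
7, 102, 255), (28, 98, 255), (15, 148, 246), (16, 131, 255)]
202 [(17, 139, 255), (17, 141, 237), (27, 102, 255), (27, 100, 255), (28, 98, 255), (28, 100, 255), (15, 146, 246), (15, 137, 252)]
205 [(16, 132, 255), (17, 136, 233), (27, 104, 255), (27, 97, 255), (27, 100, 255), (28, 98, 255), (14, 136, 245), (15, 144, 245)]
208 [(7, 156, 90), (20, 158, 170), (27, 102, 255), (27, 105, 255), (27, 101, 255), (28, 97, 255), (4, 141, 92), (10, 186, 93)]
211 [(10, 139, 92), (14, 154, 109), (21, 130, 235), (21, 131, 235), (22, 130, 235), (22, 135, 233), (6, 148, 98), (9, 145, 100)]
214 [(10, 150, 90), (9, 150, 92), (10, 132, 95), (7, 153, 90), (11, 159, 90), (7, 148, 95), (7, 142, 95), (10, 156, 95)]
```

View pics/w1c.png

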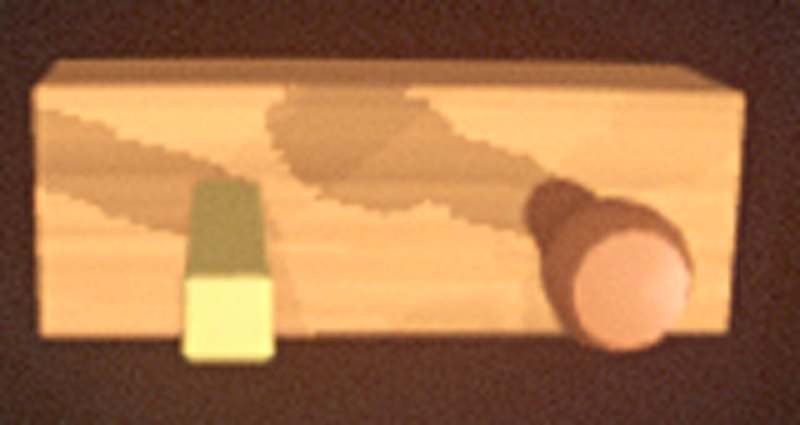

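Top-face centre at (325.6,203.4), predicted (325.7,202.7), and squared to the jaws. I'll descend and grip.

Request:
play_rows(commands=[[[0.001,0,-0.04,0,0,0,0.45],[0.001,0,-0.08,0,0,0,0.45],[0.001,0,-0.12,0,0,0,0.45],[0.001,0,-0.145,0,0,0,0.45],[0.001,0,-0.158,0,0,0,0.45]]])

```text
time_s: 5.45
tcp_pos: [0.5839, -0.3115, 0.0936]
ee_rot: [[-0.977, -0.212, -0.002], [-0.212, 0.977, 0.001], [0.001, 0.001, -1.0]]
wrist_force: [-0.8, 0.3, 0.2]
gripper_width: 0.549
```

Request:
play_rows(commands=[[[0,0,0,0,0,0,0.45],[0,0,0,0,0,0,1],[0,0,0,0,0,0,1],[0,0,0,0,0,0,1],[0,0,0,0,0,0,1]]])

```text
time_s: 5.95
tcp_pos: [0.5844, -0.3138, 0.0957]
ee_rot: [[-0.978, -0.209, 0.002], [-0.209, 0.978, -0.001], [-0.002, -0.001, -1.0]]
wrist_force: [0.2, 0.0, -0.7]
gripper_width: 0.276
```

Request:
play_rows(commands=[[[0,0,0,0,0,0,1],[0,0,0,0,0,0,1],[0,0,0,0,0,0,1]]])

```text
time_s: 6.25
tcp_pos: [0.5842, -0.3138, 0.0951]
ee_rot: [[-0.978, -0.209, 0.001], [-0.209, 0.978, -0.0], [-0.0, -0.0, -1.0]]
wrist_force: [-0.3, 0.1, 2.8]
gripper_width: 0.181
```

Gripped at 15.7 mm. I lift straight out, then cross to the hole.

Request:
play_rows(commands=[[[0,0,0.02,0,0,0,1],[0,0,0.045,0,0,0,1],[0,0,0.075,0,0,0,1],[0,0,0.115,0,0,0,1],[0,0,0.155,0,0,0,1]]])

```text
time_s: 6.75
tcp_pos: [0.5835, -0.3135, 0.2501]
ee_rot: [[-0.978, -0.209, -0.002], [-0.209, 0.978, 0.001], [0.002, 0.001, -1.0]]
wrist_force: [0.8, 0.4, -0.0]
gripper_width: 0.18
```

Request:
play_rows(commands=[[[0,0,0.035,0,0,0,1],[0.003,0.03,0.05,0,0,0,1],[0.007,0.07,0.05,0,0,0,1],[0.011,0.115,0.05,0,0,0,1],[0.015,0.16,0.05,0,0,0,1]]])

```text
time_s: 7.25
tcp_pos: [0.5987, -0.1523, 0.2992]
ee_rot: [[-0.978, -0.208, -0.0], [-0.208, 0.978, 0.0], [0.0, 0.0, -1.0]]
wrist_force: [0.2, 0.3, -0.5]
gripper_width: 0.184
```

Request:
play_rows(commands=[[[0.004,0.045,0,0,0,0,1],[0.008,0.09,0,0,0,0,1],[0.012,0.135,0,0,0,0,1],[0.016,0.18,0,0,0,0,1],[0.019,0.21,0,0,0,0,1]]])

```text
time_s: 7.75
tcp_pos: [0.6177, 0.0592, 0.299]
ee_rot: [[-0.977, -0.211, -0.001], [-0.211, 0.977, 0.0], [0.001, 0.0, -1.0]]
wrist_force: [0.3, -0.6, -0.5]
gripper_width: 0.184
```

Request:
play_rows(commands=[[[0,0.007,-0.02,0,0,0,1],[0,0.007,-0.04,0,0,0,1],[0,0.007,-0.04,0,0,0,1],[0,0.007,-0.04,0,0,0,1]]])

```text
time_s: 8.15
tcp_pos: [0.618, 0.0631, 0.2595]
ee_rot: [[-0.978, -0.209, -0.001], [-0.209, 0.978, -0.001], [0.001, -0.001, -1.0]]
wrist_force: [-0.7, -0.4, 0.6]
gripper_width: 0.179
```

Run:
```python
from h import *
a=r.capture("scene");s=r.sense();w=r.capture("wrist");print(s["tcp_pos"],s["ee_rot"].round(3).tolist(),s["wrist_force"],s["gripper_width"])
w=dict(w,pos=s["tcp_pos"],R=s["ee_rot"])
np.savez("w2.npz",**w);np.savez("s2.npz",**a)
p=s["tcp_pos"]
print(wproj(w,[[.6184,.0635,.155],p-[0,0,.085],p-[0,0,.04]]))
A=cv2.resize(a["image"][130:280,280:480],None,fx=3.,fy=3.);B=cv2.resize(w["image"][100:300,225:425],(450,450))
cv2.imwrite("pics/c2.png",np.vstack([A])[...,::-1]);cv2.imwrite("pics/w2.png",w["image"][...,::-1])
```

```text
[0.61850262 0.06301064 0.26044533] [[-0.978, -0.209, 0.001], [-0.209, 0.978, -0.0], [-0.001, -0.001, -1.0]] [ 0.17695497  0.08963867 -0.44834024] 0.1792182887061118
[[326.18752139 201.01089344]
 [325.62823621 207.83252791]
 [325.62110229 227.18125791]]
```

View pics/w2.png

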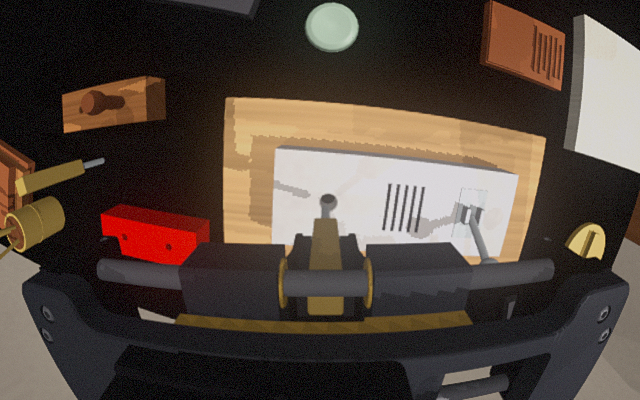

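View pics/c2.png

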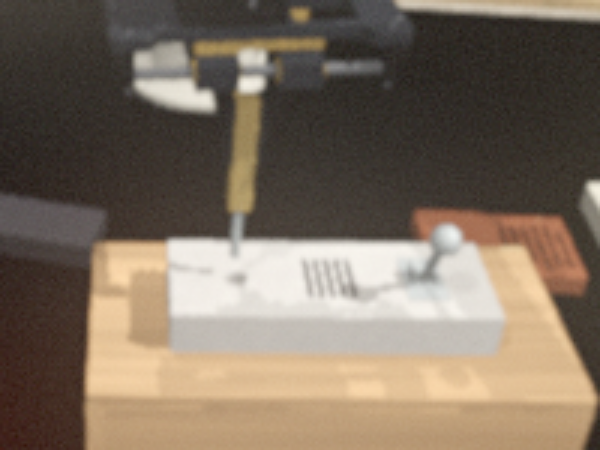

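Wrist view: the pin points at the hole (327,200). Scene crop: pin tip (235,256), hole (237,278), toggle ball leaning back at (447,240). I'll check the tip against the prediction numerically.

Run:
```python
from h import *
a=dict(np.load("s2.npz"));K=a["intrinsics"];E=np.linalg.inv(a["extrinsics"])
def pr(p):
    q=E[:3,:3]@p+E[:3,3];return K[0,2]-K[0,0]*q[0]/q[2],K[1,2]+K[1,1]*q[1]/q[2]
print(pr(np.array([.6185,.063,.1755])),pr(np.array([.6185,.0635,.155])),pr(np.array([.6185,.063,.2205])))
print(ray(a,358.3,215.3,.1755),ray(a,359,222.7,.155))
i=a["image"][180:235,335:385];cv2.imwrite("pics/c3.png",cv2.resize(i,None,fx=10,fy=10,interpolation=2)[...,::-1])
w=dict(np.load("w2.npz"));i=w["image"][180:250,290:370]
cv2.imwrite("pics/c3.png",np.hstack([cv2.resize(cv2.imread("pics/c3.png"),(400,440)),cv2.resize(i,(400,440),interpolation=2)[...,::-1]]))
```

```text
(np.float64(358.12850639593506), np.float64(214.3488658201817)) (np.float64(357.772376585302), np.float64(221.59074785205115)) (np.float64(359.457280216129), np.float64(197.73525076694028))
[0.62194489 0.06356552 0.1755    ] [0.62213334 0.06645821 0.155     ]
```

View pics/c3.png

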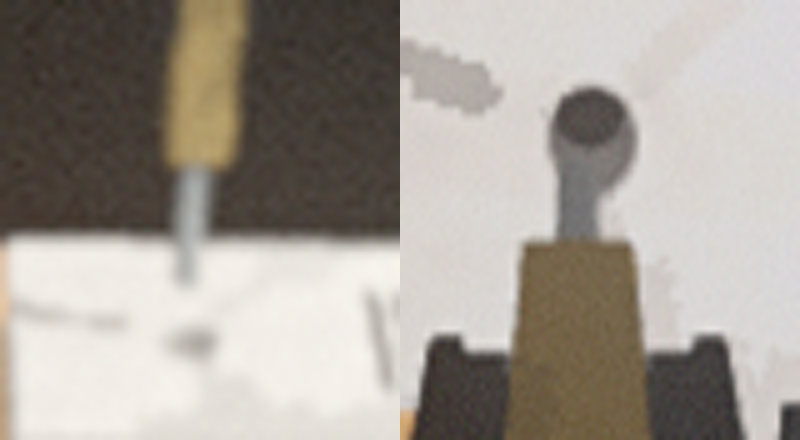

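The wrist crop shows the hole about 2.5 mm to +y of the pin. The scene view agrees. I'll correct and go down.

Request:
play_rows(commands=[[[0,0.0025,0,0,0,0,1],[0,0.0025,0,0,0,0,1],[0,0.0025,-0.01,0,0,0,1],[0,0.0025,-0.018,0,0,0,1],[0,0.0025,-0.022,0,0,0,1]]])

```text
time_s: 8.75
tcp_pos: [0.6172, 0.0657, 0.2358]
ee_rot: [[-0.978, -0.209, -0.003], [-0.209, 0.978, -0.0], [0.003, 0.0, -1.0]]
wrist_force: [-0.4, 0.4, -0.9]
gripper_width: 0.182
```

Request:
play_rows(commands=[[[0,0,-0.003,0,0,0,1],[0,0,-0.006,0,0,0,1],[0,0,-0.009,0,0,0,1],[0,0,-0.012,0,0,0,1],[0,0,-0.012,0,0,0,1]]])

```text
time_s: 9.25
tcp_pos: [0.6178, 0.0658, 0.225]
ee_rot: [[-0.978, -0.209, -0.001], [-0.209, 0.978, -0.0], [0.001, 0.0, -1.0]]
wrist_force: [0.5, 1.0, -0.6]
gripper_width: 0.183
```

Request:
play_rows(commands=[[[0,0,-0.002,0,0,0,1],[0,0,-0.004,0,0,0,1],[0,0,-0.004,0,0,0,1],[0,0,-0.004,0,0,0,1]]])

```text
time_s: 9.65
tcp_pos: [0.6181, 0.0659, 0.2221]
ee_rot: [[-0.978, -0.209, 0.001], [-0.209, 0.978, 0.0], [-0.001, -0.0, -1.0]]
wrist_force: [0.5, -0.5, 0.4]
gripper_width: 0.179
```

Request:
play_rows(commands=[[[0,0,-0.001,0,0,0,1],[0,0,-0.002,0,0,0,1],[0,0,-0.002,0,0,0,1],[0,0,-0.002,0,0,0,1]]])

```text
time_s: 10.05
tcp_pos: [0.6181, 0.0659, 0.2199]
ee_rot: [[-0.978, -0.209, 0.001], [-0.209, 0.978, 0.0], [-0.001, -0.0, -1.0]]
wrist_force: [-0.0, 0.6, 2.2]
gripper_width: 0.181
```

Request:
play_rows(commands=[[[0,0,-0.001,0,0,0,1],[0,0,-0.002,0,0,0,1],[0,0,-0.002,0,0,0,1],[0,0,-0.002,0,0,0,1]]])

```text
time_s: 10.45
tcp_pos: [0.6182, 0.0659, 0.2178]
ee_rot: [[-0.978, -0.209, 0.001], [-0.209, 0.978, 0.0], [-0.001, -0.0, -1.0]]
wrist_force: [0.1, 0.4, 3.5]
gripper_width: 0.181
```

Contact at 0.220, and the force is rising along the spring. I keep pressing until the firm stop shows.

Request:
play_rows(commands=[[[0,0,-0.001,0,0,0,1],[0,0,-0.002,0,0,0,1],[0,0,-0.002,0,0,0,1],[0,0,-0.002,0,0,0,1]]])

```text
time_s: 10.85
tcp_pos: [0.6182, 0.0659, 0.216]
ee_rot: [[-0.978, -0.209, 0.001], [-0.209, 0.978, 0.0], [-0.001, -0.0, -1.0]]
wrist_force: [-0.4, 0.6, 4.4]
gripper_width: 0.181
```

Request:
play_rows(commands=[[[0,0,-0.001,0,0,0,1],[0,0,-0.001,0,0,0,1],[0,0,-0.001,0,0,0,1]]])

```text
time_s: 11.15
tcp_pos: [0.6182, 0.0659, 0.2159]
ee_rot: [[-0.978, -0.21, 0.001], [-0.21, 0.978, -0.0], [-0.001, -0.0, -1.0]]
wrist_force: [-1.4, 0.5, 6.8]
gripper_width: 0.179
```

Request:
play_rows(commands=[[[0,0,-0.0005,0,0,0,1],[0,0,-0.001,0,0,0,1],[0,0,-0.001,0,0,0,1]]])

```text
time_s: 11.45
tcp_pos: [0.6182, 0.0659, 0.2158]
ee_rot: [[-0.978, -0.21, 0.002], [-0.21, 0.978, -0.0], [-0.002, -0.001, -1.0]]
wrist_force: [-2.4, 1.1, 10.4]
gripper_width: 0.18
```

The firm stop is reached: z stays put while the force rises past 5 N to 10 N. One final look, then I hand in.

Run:
```python
from h import *
a=r.capture("scene");s=r.sense();print(s["time_s"],s["tcp_pos"],s["wrist_force"],s["gripper_width"])
cv2.imwrite("pics/f.png",cv2.resize(a["image"][130:330,170:490],None,fx=2.5,fy=2.5)[...,::-1])
```

```text
11.5 [0.61821086 0.06584583 0.21578865] [-3.32259001  0.92295394 10.68367689] 0.18116291993495476
```

View pics/f.png

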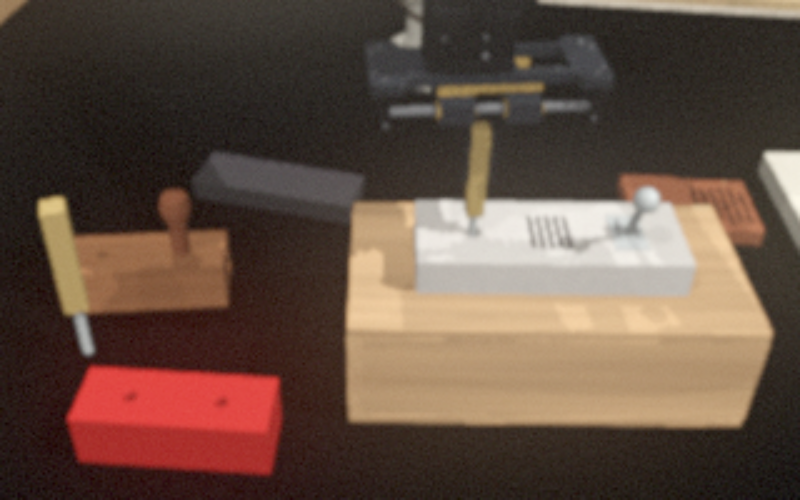

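The pin is in the hole at (473,230), the toggle is over to the back (648,200), and the gouge (175,210), whetstone and cherry block are where they were.

```bash
python3 -c "
from station import r
print(r.finish_job())"
```

```text
the job is handed in; nothing more can be done
None
```

The job is handed in at 11.5 s. I flipped the toggle to the off side first, then drew the smaller stylus from the wooden rack. Its pin went down through the hole and pressed the button to its stop, and the arm is still gripping the stylus and pressing.

**Button:** contact came within about 2 mm of the expected height. The tool then travelled about 6 mm down the spring. After that the height stayed at 0.2158 m while the force rose to about 10.7 N, well past the 5 N needed.

**Grip:** the opening is about 15.7 mm on the 16 mm handle. The tool is vertical to within about 0.1°.

**Toggle and other things:** the last scene picture shows the toggle leaning to the back. The gouge, whetstone and cherry block look unmoved.

**Not checked:** the brush rest is not in the last picture, and I did not measure the door. No arm path went near either.

**Disagreement:** the close-up put the hole about 2.5 mm to +y of my first estimate. I corrected for that before inserting. There is also a sideways force of about 3 N, probably the pin leaning lightly on the button or the hole's wall.

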